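Take the spun tube out of the angle rotor and hold it upright

ROBOT

A 6-joint arm with a two-finger parallel gripper is mounted at the origin on the work surface. World frame = base frame: x ahead of the robot, y to its left, z up, the work surface at z = 0. Lengths are in m, angles in degrees, forces in N, time in s.
With the tool pointing down it reaches from about 0.375 to 0.9 m from the base axis. Payload 3.1 kg.
Tool frame: the origin (TCP) lies midway between the tips of the shut fingers; the grasp point (between the pads) lies 19 mm behind it; z points along the fingers, y is the line along which they close (so a half turn about z gives the same grasp; the last joint's range is limited). The gripper opens to 87 mm and grips with 3 to 60 N. Pads are 19 mm wide; open, the fingers measure 117 mm over their backs; the gripper's body (75 mm by 190 mm) begins 51 mm behind the grasp point.
Start: joints at [61.335, 30.224, 82.088, -0, 67.689, -10.227], TCP at [0.198, 0.593, 0.223] pointing down, gripper open.
Joint ranges: [-176.69, 176.69], [-43.24, 126.21], [12.49, 139.97], [-82, 262], [0, 151.66], [-163.58, 163.58]. Speed limits (degrees/s): [159.86, 159.86, 180, 180, 180, 180].

INTERFACE

Orientations are given as a 3x3 rotation matrix whose columns are the frame's x, y, z axes.
In Python, from rig import read_state, capture, camera_info, hand_in gives the robot as it stands.
- The arm moves only by the tool drive_tool, never from a script. Its argument "motion" is a list of rows, each a list of 2 entries, a list of its own where there are three numbers: the shift along the tool's x, y, z in mm, then the turn, a rotation vector about the tool's x, y, z in rad. A call has 1 to 5 rows; each row shifts and turns the commanded pose from where the row before left it, along the tool's axes as they then stand; what a row does not reach is not made up. A row lasts 1/10 s, in which the tool goes at most 50 mm and 8.59 degrees, less where a joint would pass 70% of its speed; a pose out of reach is approached as far as the arm can. A call is refused whole if a number of a shift passes 50 or a number of a turn 0.15, either way. A call with a gripper value outside its range is refused whole. "gripper" is the opening, from 0 (shut) to 1 (fully open), set as the call begins (left out, the last holds). The fingers move at their own pace and stop on an object; the grip force is fixed at half the most. Time passes only in rows, so rows that do not move let the fingers close. It gives the time, the measured TCP pose, the force, the opening and the grip force at its end, in the units of the state.
- read_state(): the state, without advancing time (a new reading comes with each control period).
- capture(name): name is "side" or "top" or "wrist"; returns the picture (384x512x3 uint8, red, green, blue); there is no depth.
- camera_info(name): a dict with "fovy" (degrees; the focal length in pixels is half the picture's height over the tangent of half this angle, whatever the lens; pixels are square), "cx", "cy" (the principal point, pixels), "xyz" and "orientation" of the camera in the world; the wrist camera has in their place "T_tool_cam" (4x4, takes a point from camera to tool coordinates, whose origin is the TCP and whose axes are the flange's). Camera axes: x right, y down, z forward; pixel columns grow to the right and rows downward; lengths in m; the calibration is good to about 2 mm. A picture is of the moment at which its call begins: read the wrist's pose just before it. camera_info takes no time and is no camera call.
- hand_in(): hands the job in; it is judged then, once.
The state is a dict: "time_s": time; "joint_positions": joint angles; "qvel": joint speeds; "tau": joint torques, N m; "position": TCP position; "tcp_rot": TCP orientation; "force": force on the tool from outside, world axes, zero at the start; "moment": the same for the moment, N m; "opening": opening from 0.0 (shut) to 1.0 (fully open); "grasp_force": force on a finger pad.
Only numpy, scipy, OpenCV 4.12 (cv2) and the standard library are available. Lean on these libraries where they do the work, as an engineer would, in place of code of your own. Each camera call takes 0.05 s, during which the arm holds its last target. There are 200 camera calls.

TASK

The spin is over and the centrifuge's lid is off: of the three tubes in the rotor, grip the conical tube with the wide ribbed screw cap (the other two have small push-in stoppers) and draw it out along its slanted pocket. Then stand it upright in the air, never laying it over further than it sat in the rotor so that what has settled is not stirred, and finish while still holding it in the gripper, upright and still, with its tip at least 5 cm above the machine's rim. Leave the stoppered tubes down in their pockets and the rest of the bench as it is.

Things in the scene. Friction and masses are not known exactly. Their poses are not given: they have to be found in the camera images.
- sample_mid (a point): centre (half-way up, on the axis) of the tube to take: closed 15 mL conical tube, white plastic, 120 mm long, 17 mm diameter, about 22 g, its lowest 22 mm narrowing to a blunt tip; z runs along the tube towards the cap, the tip lies 60 mm along -z. At the start it leans 40 degrees from vertical, its cap in towards the rotor's axis, 37 mm of it standing out of the pocket along its axis.
- sample_cap (a point): middle of that tube's ribbed blue screw cap, 53 mm above sample_mid along its z; cap of 23 mm diameter, 14 mm high, its flat top is the top of the tube. Same axes as sample_mid. The place to grip: 23 mm of bare tube stand between the cap and the pocket's mouth.
- sample_tip (a point): the lower tip of that tube, on its axis; same axes as sample_mid
- rotor_hub (a point): point on the vertical axis of the orange six-place angle rotor, level with the middles of the pocket mouths, 128 mm above the bench; z up, turns with the rotor. Six panels in a dish-shaped ring, each with a pocket: a metal sleeve, 20 mm inner diameter, 83 mm deep, closed below. Mouths 60 mm from the axis, 60 degrees apart; pockets run down and outwards at 40 degrees from vertical.
- rotor (a joint): turn of the rotor about its vertical axis since the start, rad, anticlockwise from above. It may stand at any angle at the start and turns freely against a slight drag (about 1 N at the caps); turning it does no harm. A tube lies in its pocket with about 1.5 mm play all round and is free once drawn 83 mm along its own axis.
- chamber_rim (a point): centre of the round centrifuge's upper rim, 150 mm above the bench; z up. Fixed cream body, a round drum of 304 mm diameter on a rounded-square housing 330 mm wide and 100 mm high, with an open round chamber of 264 mm diameter in which the rotor sits; a low console with knob and buttons stands out to 190 mm from the axis on the robot's side.
- stopper_a_mid (a point): centre of a white round-bottomed tube of 16 mm diameter and 111 mm length in another pocket of the rotor (a third of a turn from the first), closed by a small blue push-in stopper (flange of 19 mm, knob of 11 mm diameter); z along the tube towards the stopper, which stands 28 mm out of the pocket. Stays in its pocket: its centre is now about 23 mm below the level of rotor_hub.
- stopper_b_mid (a point): centre of the other such stoppered tube, in a third pocket; stays in its pocket
- dome_lid: the centrifuge's clear domed lid, lying rim down on the bench to the right, 280 mm diameter, 88 mm high with its black knob; origin at the centre of its underside. Leave alone.
- notepad: small spiral notepad lying flat, 145 x 105 x 12 mm, origin at the centre of its underside. Leave alone.
- microtube_rack: purple tray for microtubes, 215 x 118 x 31 mm (46 mm over the tubes in it), origin at the centre of its underside. Leave alone.
- tip_box: open box of yellow pipette tips, 122 x 85 x 63 mm, origin at the centre of its underside. Leave alone.
- spray_bottle: violet spray bottle with blue head, 80 mm diameter, 211 mm high, origin at the centre of its underside. Leave alone.
- rotor_key: steel T-handled rotor key lying flat, 120 x 76 x 12 mm, origin at the middle of its underside. Leave alone.

How it is judged:
By the outcome, as a careful person would: the job done as asked, in the order asked, and still so for the second after the job is handed in, while the arm keeps its last pose, push and grip.
It also fails if it takes over 38 s, if anything falls off the work surface, if the arm or the gripper's body presses on something with over 40 N, if the wrist force passes 120 N, or if a joint passes its speed limit or range.

## Working session

There is one attempt and no reset: what is moved stays moved. The work goes in short steps, Python scripts to look and compute and a tool call to move; the robot and the scene stay as the last step left them, time stands still between calls to the robot, and variables do not carry over. Pictures are saved under pics/ and viewed, at most 10 in all, crops included, and the job is handed in when it is done.

Besides the shell and the picture viewer there is one more tool, called by a JSON object that holds its "method" and its "body", one argument or row to a line. drive_tool: Moves the arm, as the interface text tells. Its arguments: {"type":"object","properties":{"motion":{"type":"array","items":{"type":"array"}},"gripper":{"type":"number"}},"required":["motion"]}

```bash
mkdir -p pics; python3 - <<'E'
from rig import *
import cv2,numpy as np
s=read_state();print(s)
ims=[]
for n in("side","top","wrist"):
    print(n,camera_info(n)); im=capture(n)[:,:,::-1]; cv2.imwrite(f"pics/{n}0.png",im); ims.append(im)
E
```

```text
{'time_s': 0.0, 'joint_positions': array([ 6.13357421e+01,  3.02785493e+01,  8.21569409e+01,  1.53697838e-04,
        6.76876500e+01, -1.02290906e+01]), 'qvel': array([0.0333259 , 0.03432608, 0.0249577 , 0.05761808, 0.03416253,
       0.04211903]), 'tau': array([ 3.59938786e-04, -4.40048790e+01, -1.76591098e+01,  6.32429682e-02,
        5.83413674e-02, -1.78048581e-04]), 'position': array([0.1972787 , 0.59227884, 0.22157301]), 'tcp_rot': array([[-9.48681571e-01,  3.16231259e-01, -1.03309775e-03],
       [ 3.16232713e-01,  9.48679777e-01, -1.88461572e-03],
       [ 3.84104542e-04, -2.11459951e-03, -9.99997690e-01]]), 'force': array([ 0.87722444, -0.23495955,  0.02269007]), 'moment': array([-0.03499789, -0.00524001, -0.01863735]), 'grasp_force': 0.0, 'opening': 1.0020622454739512}
side {'fovy': 54.02874771367962, 'cx': 255.19811089336315, 'cy': 191.51031488064825, 'xyz': array([0.38437981, 0.78993021, 0.86449856]), 'orientation': array([[-0.99370321, -0.06591274,  0.090606  ],
       [-0.11142254,  0.66640253, -0.73721957],
       [-0.01178791, -0.742673  , -0.66955049]])}
top {'fovy': 47.27868648917491, 'cx': 254.59550484801161, 'cy': 198.35897946277979, 'xyz': array([ 0.15073716, -0.02562655,  1.73854053]), 'orientation': array([[-3.18223745e-03, -9.80379355e-01,  1.97094380e-01],
       [-9.99994864e-01,  3.19502927e-03, -2.53078618e-04],
       [-3.81609259e-04, -1.97094173e-01, -9.80384487e-01]])}
wrist {'fovy': 70.41781314462186, 'cx': 253.60013175383273, 'cy': 193.06472248607528, 'T_tool_cam': array([[-1.09223165e-04, -9.66067926e-01, -2.58288115e-01,
         6.99603396e-02],
       [ 9.99999980e-01, -6.16791029e-05, -1.92176707e-04,
        -4.05010459e-04],
       [ 1.69724774e-04, -2.58288130e-01,  9.66067913e-01,
        -1.62710024e-01],
       [ 0.00000000e+00,  0.00000000e+00,  0.00000000e+00,
         1.00000000e+00]])}
```

View pics/top0.png

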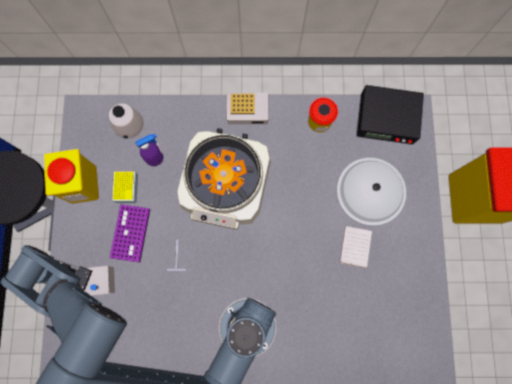

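View pics/side0.png

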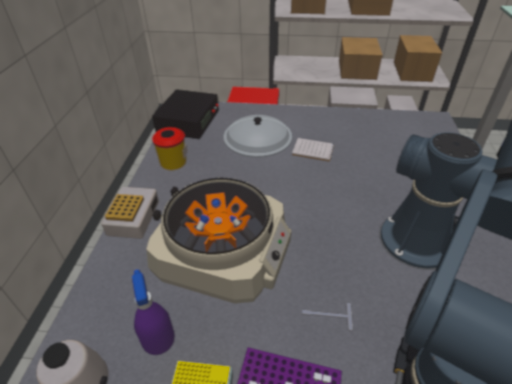

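Top view: centrifuge around (223,173), with three tubes near (215,163), (238,170) and (222,185). Side view: rotor around (217,217). I'll enlarge both.

```bash
cat > h.py <<'E'
import numpy as np,cv2
from rig import *
def f(i): return 192/np.tan(np.radians(i['fovy']/2))
def pose(n,s=None):
    i=camera_info(n)
    if n!='wrist': return i,np.array(i['orientation']),np.array(i['xyz'])
    T=i['T_tool_cam'];R=s['tcp_rot'];return i,R@T[:3,:3],s['position']+R@T[:3,3]
def onz(P,u,v,z):
    i,R,c=P;d=R@[(u-i['cx'])/f(i),(v-i['cy'])/f(i),1];return c+d*(z-c[2])/d[2]
def proj(P,X):
    i,R,c=P;q=R.T@(np.asarray(X)-c);return f(i)*q[0]/q[2]+i['cx'],f(i)*q[1]/q[2]+i['cy']
def crop(im,u,v,w,h,k,fn):
    cv2.imwrite(fn,cv2.resize(im[v:v+h,u:u+w],None,fx=k,fy=k,interpolation=cv2.INTER_CUBIC))
E
python3 - <<'E'
from h import *
t=cv2.imread('pics/top0.png');s=cv2.imread('pics/side0.png')
a=cv2.resize(t[130:214,190:256],None,fx=6,fy=6,interpolation=cv2.INTER_CUBIC)
b=cv2.resize(s[174:258,184:250],None,fx=6,fy=6,interpolation=cv2.INTER_CUBIC)
cv2.imwrite('pics/c1.png',np.hstack([a,b]))
print(onz(pose('top'),223,173,.15),onz(pose('side'),217,217,.15))
E
```

```text
[0.56715213 0.0917413  0.15      ] [0.57024495 0.11302629 0.15      ]
```

View pics/c1.png

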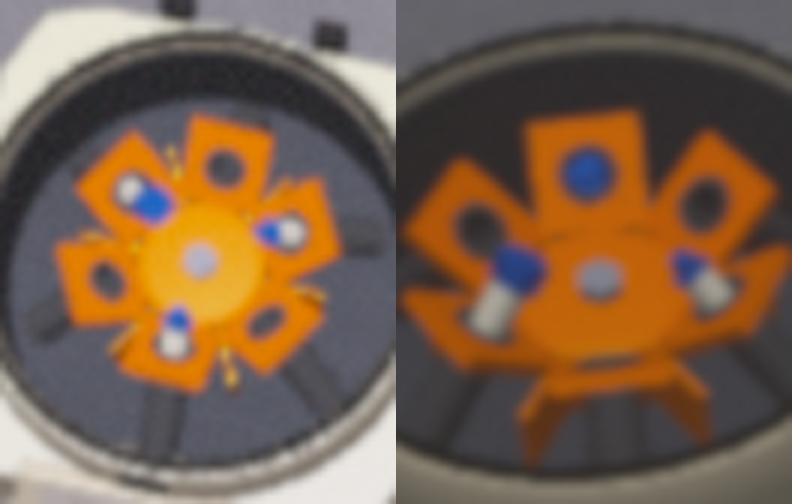

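Top crop: wide cap at (153,204), hub nut (201,261), stoppers at (268,233) and (178,320). Side crop: the wide cap is at (124,270). Next I fit the rotor pose from these points.

```bash
cat >> h.py <<'E'
def geom(p):
    cx,cy,ph=p
    P=lambda k,out:np.array([cx,cy,.128])+np.array([(.06-out*np.sin(np.radians(40)))*np.cos(ph+k*np.pi/3),(.06-out*np.sin(np.radians(40)))*np.sin(ph+k*np.pi/3),out*np.cos(np.radians(40))])
    return P
def target(p,back=0.,dx=0.):
    "tool R and TCP for grip at cap, back = m off along tube axis"
    ph=p[2];c,s=np.cos(np.radians(40)),np.sin(np.radians(40));r=np.array([np.cos(ph),np.sin(ph),0]);z=np.array([0,0,1.])
    Z=s*r-c*z;X=c*r+s*z;Y=np.cross(Z,X)
    return np.c_[X,Y,Z],geom(p)(0,.030)+Z*(.019-back)
E
python3 - <<'E'
from h import *
from scipy.optimize import least_squares
from scipy.spatial.transform import Rotation as Ro
T=lambda x,y:(190+(x+.5)/6-.5,130+(y+.5)/6-.5)
S=lambda x,y:(184+(x-396+.5)/6-.5,174+(y+.5)/6-.5)
obs=[('top',0,.030,T(153,204)),('top',-1,0,T(226,168)),('top',1,0,T(107,281)),('top',-3,0,T(267,321)),('top',-2,.022,T(270,233)),('top',2,.022,T(178,322)),
('side',0,.030,S(520,270)),('side',-1,0,S(704,206) if 0 else S(480,0)),]
# side: image left=+x, down=+y
obs=obs[:-1]
ps={n:pose(n) for n in('top','side')}
fun=lambda p:np.concatenate([np.array(proj(ps[n],geom(p)(k,o)))-uv for n,k,o,uv in obs])
r=least_squares(fun,[.567,.1,np.radians(40)]);p=r.x;print(p,np.degrees(p[2]));print(r.fun.reshape(-1,2).round(2))
for k,o in((-1,0),(1,0),(-2,.022),(2,.022),(3,0)):
    u,v=proj(ps['side'],geom(p)(k,o));print(k,((u-184)*6+396).round(),((v-174)*6).round())
np.save('p.npy',p)
R,t=target(p,.10);s=read_state();print(R.round(3),t,target(p)[1])
print('shift tool mm',s['tcp_rot'].T@(t-s['position'])*1e3)
E
```

```text
[0.57454032 0.09356108 0.78755595] 45.12363199472486
[[-0.17  0.05]
 [-0.09  0.27]
 [ 0.18  0.23]
 [ 0.02  0.34]
 [-0.13 -0.1 ]
 [ 0.1  -0.3 ]
 [-0.32 -0.19]]
-1 479.0 227.0
1 607.0 359.0
-2 586.0 165.0
2 687.0 260.0
3 703.0 201.0
[[ 0.541  0.709  0.454]
 [ 0.543 -0.706  0.455]
 [ 0.643 -0.    -0.766]] [0.5665324  0.08551853 0.21303093] [0.61188617 0.13106845 0.13642649]
shift tool mm [-510.55172257 -364.12638817    9.20582075]
```

```bash
cat >> h.py <<'E'
from scipy.spatial.transform import Rotation as Ro
def plan(R,t,n,s=None):
    s=s or read_state();A=s['tcp_rot'];w=Ro.from_matrix(A.T@R).as_rotvec();d=(t-s['position'])/n
    print('turn/row',(w/n).round(4),'total deg',np.degrees(np.linalg.norm(w)).round(1))
    for i in range(n): print((Ro.from_matrix(A)*Ro.from_rotvec(w*i/n)).inv().apply(d*1e3).round(0),end=' ')
    print()
E
python3 - <<'E'
from h import *
p=np.load('p.npy');a=np.radians(-44.9);y=np.array([np.cos(a),np.sin(a),0]);z=np.array([0,0,-1.])
plan(np.c_[np.cross(y,z),y,z],np.array([.55,.08,.32]),15)
E
```

```text
turn/row [-1.000e-04  1.000e-04  1.355e-01] total deg 116.5
[-33. -25.  -7.] [-36. -20.  -7.] [-39. -15.  -7.] [-40. -10.  -7.] [-41.  -4.  -7.] [-41.   1.  -7.] [-41.   7.  -7.] [-40.  12.  -7.] [-38.  18.  -7.] [-35.  22.  -7.] [-31.  27.  -7.] [-28.  31.  -7.] [-23.  34.  -7.] [-18.  37.  -7.] [-13.  39.  -7.]
```

{"method": "drive_tool", "body": {
  "motion": [
    [[-33,-25,-12],[0,0,0.135]],
    [[-36,-20,-12],[0,0,0.135]],
    [[-39,-15,-12],[0,0,0.135]],
    [[-40,-10,-10],[0,0,0.135]],
    [[-41,-4,-10],[0,0,0.135]]
  ],
  "gripper": 0.6
}}

```text
time_s: 0.65
position: [0.3159, 0.4214, 0.2788]
tcp_rot: [[-0.539, 0.843, -0.0], [0.843, 0.539, -0.0], [-0.0, -0.0, -1.0]]
force: [0.3, -0.1, 0.1]
opening: 0.647
grasp_force: 0.0
```

{"method": "drive_tool", "body": {
  "motion": [
    [[-41,1,-10],[0,0,0.135]],
    [[-41,7,-10],[0,0,0.135]],
    [[-40,12,-8],[0,0,0.135]],
    [[-38,18,-6],[0,0,0.135]],
    [[-35,22,-5],[0,0,0.135]]
  ]
}}

```text
time_s: 1.15
position: [0.4337, 0.2502, 0.3179]
tcp_rot: [[0.106, 0.994, 0.0], [0.994, -0.106, 0.0], [0.0, 0.0, -1.0]]
force: [0.4, -0.2, -0.6]
opening: 0.599
grasp_force: 0.0
```

{"method": "drive_tool", "body": {
  "motion": [
    [[-31,27,0],[0,0,0.135]],
    [[-28,31,0],[0,0,0.135]],
    [[-23,34,0],[0,0,0.135]],
    [[-18,37,0],[0,0,0.135]],
    [[-13,39,0],[0,0,0.135]]
  ]
}}

```text
time_s: 1.65
position: [0.5513, 0.0809, 0.3173]
tcp_rot: [[0.705, 0.71, -0.001], [0.71, -0.705, 0.0], [-0.0, -0.001, -1.0]]
force: [0.5, 0.7, -0.9]
opening: 0.598
grasp_force: 0.0
```

```bash
python3 - <<'E'
from h import *
p=np.load('p.npy');s=read_state();print(s['time_s'],s['position'],s['joint_positions'].round(1),s['opening'])
plan(*target(p,.10),6)
E
```

```text
1.65 [0.55132062 0.08094668 0.3172884 ] [-3.1 19.3 84.9  0.  75.9 41.6] 0.5978413452607968
turn/row [-0.0002  0.1164  0.0002] total deg 40.0
[ 2.  1. 17.] [ 0.  1. 18.] [-2.  1. 17.] [-4.  1. 17.] [-6.  1. 17.] [-8.  1. 16.]
```

{"method": "drive_tool", "body": {
  "motion": [
    [[2,1,17],[0,0.14,0]],
    [[0,1,18],[0,0.14,0]],
    [[-3,1,18],[0,0.14,0]],
    [[-6,1,20],[0,0.14,0]],
    [[-8,1,20],[0,0.138,0]]
  ]
}}

```text
time_s: 2.15
position: [0.56, 0.0905, 0.2335]
tcp_rot: [[0.566, 0.722, 0.399], [0.581, -0.692, 0.428], [0.585, -0.01, -0.811]]
force: [0.4, 1.3, -1.1]
opening: 0.6
grasp_force: 0.0
```

```bash
python3 - <<'E'
from h import *
p=np.load('p.npy');s=read_state();im=capture('wrist')[:,:,::-1].copy();print(s['time_s'],s['position'],s['tcp_rot'].round(3),s['joint_positions'].round(1))
P=pose('wrist',s);np.savez('w1.npz',R=s['tcp_rot'],x=s['position'])
for k,o in((0,.030),(0,.037),(0,0),(1,0),(-1,0)):
    print(k,o,np.round(proj(P,geom(p)(k,o)),1))
cv2.imwrite('pics/w1.png',im)
E
```

```text
2.15 [0.56004067 0.09048855 0.23352495] [[ 0.566  0.722  0.399]
 [ 0.581 -0.692  0.428]
 [ 0.585 -0.01  -0.811]] [-19.8  20.5 110.7  49.5  45.  -10.8]
0 0.03 [262.9 199.1]
0 0.037 [263.  201.6]
0 0 [262.5 189.6]
1 0 [213.6 215.1]
-1 0 [311.4 216.6]
```

View pics/w1.png

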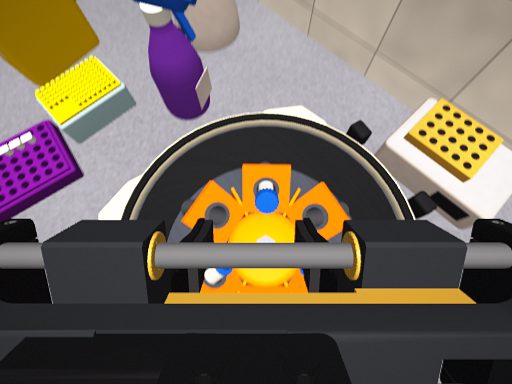

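The cap shows at about (267,198), where I predicted (263,199). The arm was still settling, so I let it settle and measure again up close.

{"method": "drive_tool", "body": {
  "motion": [
    [[0,0,0],[0,0,0]],
    [[0,0,0],[0,0,0]],
    [[0,0,0],[0,0,0]]
  ]
}}

```text
time_s: 2.5
position: [0.562, 0.0912, 0.2354]
tcp_rot: [[0.564, 0.724, 0.398], [0.585, -0.69, 0.426], [0.583, -0.007, -0.813]]
force: [0.4, -0.9, 1.0]
opening: 0.601
grasp_force: 0.0
```

```bash
python3 - <<'E'
from h import *
p=np.load('p.npy');s=read_state();im=capture('wrist')[:,:,::-1].copy();print(s['time_s'],s['position'],s['tcp_rot'].round(3))
P=pose('wrist',s);np.savez('w2.npz',R=s['tcp_rot'],x=s['position'])
u,v=180,140
for k,o in((0,.030),(0,.037),(0,0),(1,0),(-1,0)):
    a,b=proj(P,geom(p)(k,o));print(k,o,round((a-u)*5),round((b-v)*5))
crop(im,u,v,160,110,5,'pics/w2.png')
plan(*target(p,.05),3,s)
E
```

```text
2.5 [0.56199067 0.09122745 0.235382  ] [[ 0.564  0.724  0.398]
 [ 0.585 -0.69   0.426]
 [ 0.583 -0.007 -0.813]]
0 0.03 410 306
0 0.037 410 319
0 0 408 257
1 0 164 384
-1 0 651 393
turn/row [-0.0063  0.0254  0.0041] total deg 4.6
[-3.  3. 22.] [-4.  3. 22.] [-4.  3. 22.]
```

View pics/w2.png

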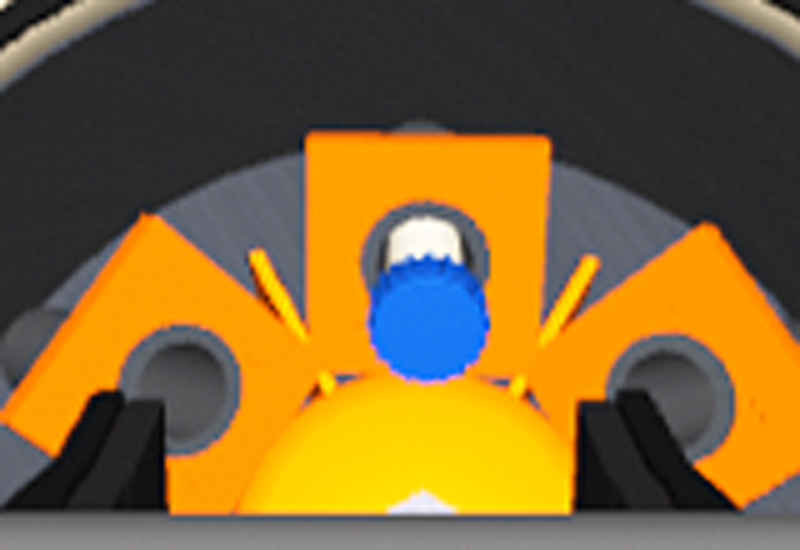

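The ribbed cap's top centre is at crop (429,319), about 19 crop px right of the prediction. The mouths at (425,257), (180,390) and (671,396) show the same shift, so I refit with the wrist view.

```bash
python3 - <<'E'
from h import *
from scipy.optimize import least_squares
d=np.load('w2.npz');P=pose('wrist',dict(tcp_rot=d['R'],position=d['x']));p0=np.load('p.npy')
W=lambda x,y:(180+(x+.5)/5-.5,140+(y+.5)/5-.5)
obs=[(0,.037,W(429,319)),(0,0,W(425,257)),(1,0,W(180,390)),(-1,0,W(671,396))]
r=least_squares(lambda p:np.concatenate([np.array(proj(P,geom(p)(k,o)))-uv for k,o,uv in obs]),p0);p=r.x
print(p0,p,np.degrees(p[2]),r.fun.round(1));np.save('p.npy',p)
plan(*target(p,.05),4)
print(read_state()['tcp_rot'].T@(target(p)[1]-read_state()['position'])*1e3)
E
```

```text
[0.57454032 0.09356108 0.78755595] [0.57713214 0.09104871 0.7942039 ] 45.504531715633824 [ 0.1  0.4 -0.   0.5  0.3 -0.4 -0.4 -0.4]
turn/row [-0.0038  0.019   0.0018] total deg 4.5
[-3.  3. 17.] [-3.  3. 17.] [-3.  3. 17.] [-3.  3. 17.] 
[ -6.25456467  12.83499767 117.16749341]
```

{"method": "drive_tool", "body": {
  "motion": [
    [[-3,3,17],[-0.004,0.019,0.002]],
    [[-3,3,17],[-0.004,0.019,0.002]],
    [[-3,3,17],[-0.004,0.019,0.002]],
    [[-3,3,17],[-0.004,0.019,0.002]],
    [[0,0,0],[0,0,0]]
  ]
}}

```text
time_s: 3.05
position: [0.5911, 0.1066, 0.1714]
tcp_rot: [[0.54, 0.712, 0.448], [0.545, -0.702, 0.459], [0.641, -0.005, -0.767]]
force: [-0.0, 0.2, -0.3]
opening: 0.601
grasp_force: 0.0
```

{"method": "drive_tool", "body": {
  "motion": [
    [[0,0,0],[0,0,0]],
    [[0,0,0],[0,0,0]]
  ]
}}

```text
time_s: 3.25
position: [0.5914, 0.1059, 0.1737]
tcp_rot: [[0.538, 0.712, 0.451], [0.545, -0.702, 0.458], [0.643, -0.001, -0.766]]
force: [-0.4, -0.6, -0.1]
opening: 0.599
grasp_force: 0.0
```

```bash
python3 - <<'E'
from h import *
p=np.load('p.npy');s=read_state();im=capture('wrist')[:,:,::-1].copy();print(s['time_s'],s['position'],s['tcp_rot'].round(3),s['joint_positions'].round(1))
P=pose('wrist',s);u,v=180,140
for k,o in((0,.030),(0,.037),(0,0),(1,0),(-1,0)):
    a,b=proj(P,geom(p)(k,o));print(k,o,round((a-u)*5),round((b-v)*5))
crop(im,u,v,160,110,5,'pics/w3.png')
plan(*target(p,.0),5,s)
E
```

```text
3.25 [0.59143729 0.10587663 0.17368871] [[ 0.538  0.712  0.451]
 [ 0.545 -0.702  0.458]
 [ 0.643 -0.001 -0.766]] [-18.4  29.5 112.4  66.5  39.  -28.1]
0 0.03 365 382
0 0.037 365 399
0 0 365 323
1 0 45 494
-1 0 686 493
turn/row [ 0.0001 -0.     -0.0004] total deg 0.1
[ 0.  0. 10.] [ 0.  0. 10.] [ 0.  0. 10.] [ 0.  0. 10.] [ 0.  0. 10.]
```

View pics/w3.png

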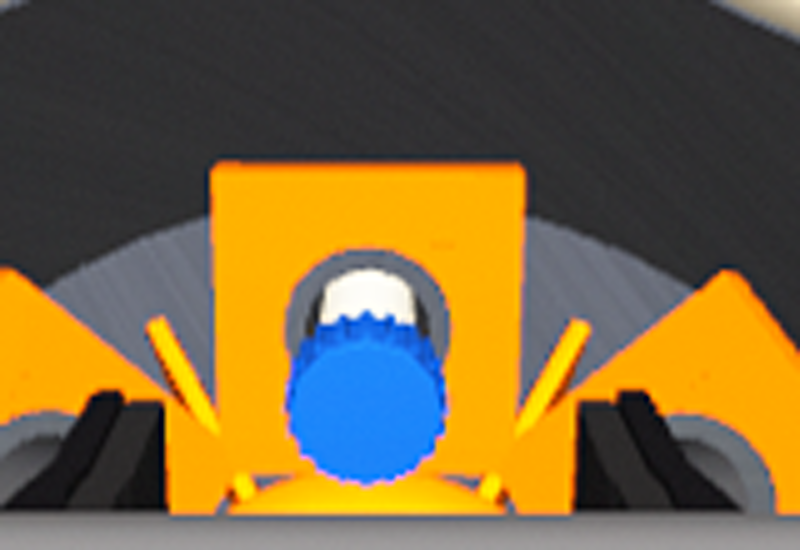

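The cap is centred at crop (367,405) against a predicted (365,399), about 1 mm off, which is good. I narrow the fingers and advance.

{"method": "drive_tool", "body": {
  "motion": [
    [[-0.5,0,10],[0,0,0]],
    [[-0.5,0,10],[0,0,0]],
    [[0,0,10],[0,0,0]],
    [[0,0,9],[0,0,0]],
    [[0,0,8],[0,0,0]]
  ],
  "gripper": 0.46
}}

```text
time_s: 3.8
position: [0.6118, 0.1273, 0.1348]
tcp_rot: [[0.54, 0.712, 0.449], [0.544, -0.702, 0.459], [0.642, -0.004, -0.767]]
force: [-0.4, -0.7, 0.1]
opening: 0.46
grasp_force: 0.0
```

{"method": "drive_tool", "body": {
  "motion": [
    [[0,0,0],[0,0,0]],
    [[0,0,0],[0,0,0]],
    [[0,0,0],[0,0,0]]
  ]
}}

```text
time_s: 4.1
position: [0.6116, 0.1266, 0.1359]
tcp_rot: [[0.54, 0.711, 0.45], [0.544, -0.703, 0.458], [0.642, -0.003, -0.766]]
force: [-0.5, -0.3, 0.6]
opening: 0.459
grasp_force: 0.0
```

```bash
python3 - <<'E'
from h import *
p=np.load('p.npy');s=read_state();print(s['force'],s['joint_positions'].round(1))
print(s['tcp_rot'].T@(target(p)[1]-s['position'])*1e3);plan(*target(p,.0),1,s)
E
```

```text
[-0.51593453 -0.26237121  0.59409431] [-15.1  34.7 111.   72.9  35.9 -32.7]
[2.95025058 0.36826033 1.76892689]
turn/row [-0.0003  0.0006 -0.0038] total deg 0.2
[3. 0. 2.]
```

{"method": "drive_tool", "body": {
  "motion": [
    [[2,0,0],[0,0,0]],
    [[0,0,0],[0,0,0]]
  ]
}}

```text
time_s: 4.3
position: [0.613, 0.1276, 0.1377]
tcp_rot: [[0.539, 0.711, 0.451], [0.544, -0.703, 0.458], [0.643, -0.002, -0.766]]
force: [0.2, -0.4, -0.5]
opening: 0.46
grasp_force: 0.0
```

{"method": "drive_tool", "body": {
  "motion": [
    [[0,0,0],[0,0,0]],
    [[0,0,0],[0,0,0]],
    [[0,0,0],[0,0,0]],
    [[0,0,0],[0,0,0]],
    [[0,0,0],[0,0,0]]
  ],
  "gripper": 0.0
}}

```text
time_s: 4.8
position: [0.6127, 0.1277, 0.1371]
tcp_rot: [[0.54, 0.711, 0.45], [0.544, -0.703, 0.458], [0.642, -0.003, -0.766]]
force: [-0.7, -0.8, 0.8]
opening: 0.252
grasp_force: 30.0
```

```bash
python3 - <<'E'
from h import *
p=np.load('p.npy');s=read_state();im=capture('wrist')[:,:,::-1].copy();print(s['position'],s['opening']*87,s['grasp_force'],s['force'],s['moment'])
crop(im,150,130,200,140,4,'pics/w4.png')
print(s['tcp_rot'].T@(target(p)[1]-s['position'])*1e3)
E
```

```text
[0.61265457 0.12774602 0.13712388] 21.927287176014122 29.999981001019478 [-0.74935182 -0.80415737  0.83441606] [-0.36741271  0.36918746  0.00558063]
[0.97679311 0.37802949 1.72706536]
```

View pics/w4.png

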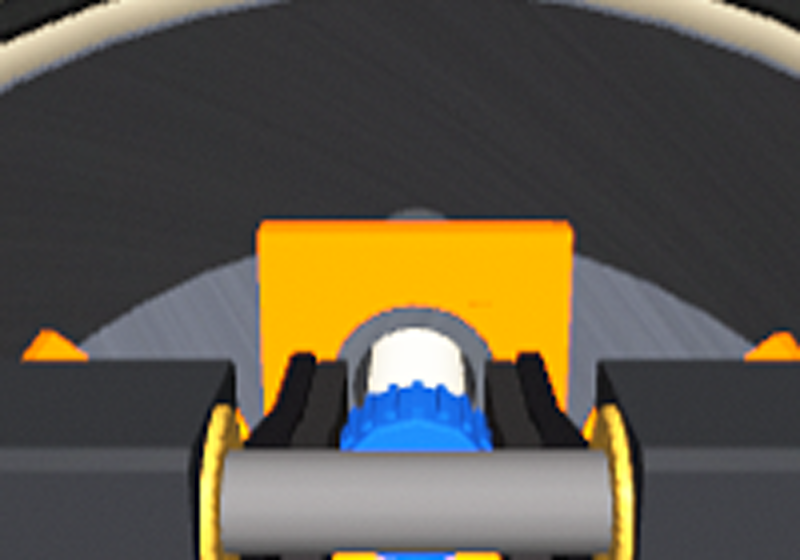

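The fingers hold the cap at (415,420), opening 22 mm with 30 N of grip. Now I draw it out along the tool's -z axis.

{"method": "drive_tool", "body": {
  "motion": [
    [[0,0,-4],[0,0,0]],
    [[0,0,-6],[0,0,0]],
    [[0,0,-6],[0,0,0]],
    [[0,0,-6],[0,0,0]],
    [[0,0,-6],[0,0,0]]
  ]
}}

```text
time_s: 5.35
position: [0.5998, 0.1146, 0.1591]
tcp_rot: [[0.54, 0.711, 0.45], [0.544, -0.703, 0.458], [0.642, -0.003, -0.766]]
force: [0.4, 0.2, -0.2]
opening: 0.251
grasp_force: 30.0
```

```bash
python3 - <<'E'
from h import *
p=np.load('p.npy');s=read_state();print(s['opening']*87,s['grasp_force'],s['force'],s['joint_positions'].round(1))
print(s['tcp_rot'].T@(target(p)[1]-s['position'])*1e3,s['tcp_rot'][2,2]);plan(*target(p,.06),1,s)
E
```

```text
21.83051631281776 30.000280793756247 [ 0.35338542  0.21706746 -0.22794327] [-17.   31.5 111.8  68.9  37.6 -29.6]
[ 0.96643113  0.37166234 30.35749756] -0.7664745485190951
turn/row [-0.0002  0.0007 -0.0037] total deg 0.2
[  1.   0. -30.]
```

{"method": "drive_tool", "body": {
  "motion": [
    [[0,0,-8],[0,0,0]],
    [[0,0,-8],[0,0,0]],
    [[0,0,-8],[0,0,0]],
    [[0,0,-8],[0,0,0]],
    [[0,0,-8],[0,0,0]]
  ]
}}

```text
time_s: 5.85
position: [0.5817, 0.0963, 0.1898]
tcp_rot: [[0.54, 0.711, 0.45], [0.544, -0.703, 0.458], [0.642, -0.003, -0.766]]
force: [0.1, 0.2, -0.2]
opening: 0.25
grasp_force: 30.0
```

{"method": "drive_tool", "body": {
  "motion": [
    [[0,0,-8],[0,0,0]],
    [[0,0,-8],[0,0,0]],
    [[0,0,-8],[0,0,0]],
    [[0,0,-8],[0,0,0]],
    [[0,0,-4],[0,0,0]]
  ]
}}

```text
time_s: 6.35
position: [0.5657, 0.0797, 0.2175]
tcp_rot: [[0.54, 0.711, 0.45], [0.544, -0.703, 0.458], [0.642, -0.002, -0.766]]
force: [-0.5, -0.0, 0.2]
opening: 0.245
grasp_force: 30.0
```

```bash
python3 - <<'E'
from h import *
p=np.load('p.npy');s=read_state();print(s['opening']*87,s['grasp_force'],s['force'],s['joint_positions'].round(1))
print(s['tcp_rot'].T@(target(p)[1]-s['position'])*1e3,s['tcp_rot'])
im=capture('side')[:,:,::-1].copy();im2=capture('wrist')[:,:,::-1]
a=cv2.resize(im[140:260,150:250],None,fx=4,fy=4,interpolation=cv2.INTER_CUBIC)
b=cv2.resize(im2[120:240,200:300],None,fx=4,fy=4,interpolation=cv2.INTER_CUBIC)
cv2.imwrite('pics/x5.png',np.hstack([a,b]))
E
```

```text
21.350887293499493 30.00037059187889 [-0.52236711 -0.03943148  0.16383808] [-22.9  23.2 113.4  59.3  44.  -22.9]
[  0.79910534   0.11290325 106.49030145] [[ 0.53965275  0.71121687  0.4504947 ]
 [ 0.54407255 -0.70296955  0.4580599 ]
 [ 0.64246398 -0.00209148 -0.76631303]]
```

View pics/x5.png

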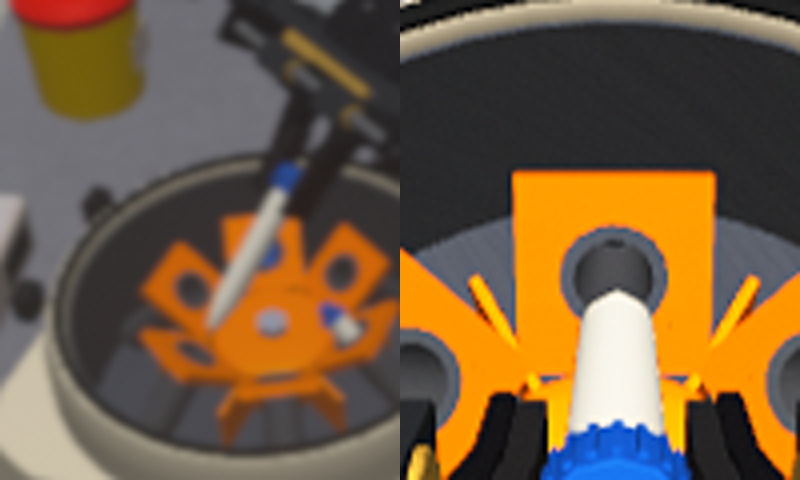

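The tube is fully out: in the side view its tip is at crop (213,322), above the rotor, and in the wrist view the pocket is empty at (615,275). Next I raise it straight up, then bring it upright.

{"method": "drive_tool", "body": {
  "motion": [
    [[8,0,-9],[0,0,0]],
    [[13,0,-15],[0,0,0]],
    [[13,0,-15],[0,0,0]],
    [[13,0,-15],[0,0,0]],
    [[10,0,-12],[0,0,0]]
  ]
}}

```text
time_s: 6.95
position: [0.567, 0.0811, 0.3049]
tcp_rot: [[0.54, 0.712, 0.45], [0.544, -0.702, 0.459], [0.642, -0.003, -0.766]]
force: [-0.2, -0.3, -1.4]
opening: 0.254
grasp_force: 30.0
```

```bash
python3 - <<'E'
from h import *
p=np.load('p.npy');s=read_state();print(s['opening']*87,s['position'],s['joint_positions'].round(1))
R,_=target(p);x=np.array([np.cos(p[2]),np.sin(p[2]),0]);z=np.array([0,0,-1.])
plan(np.c_[x,np.cross(z,x),z],s['position']+[.02,.0,.08],10,s)
E
```

```text
22.06646067874148 [0.56702675 0.0810571  0.30488056] [-22.7  14.5 107.5  48.7  52.5  -7. ]
turn/row [-0.0002 -0.0698 -0.0003] total deg 40.0
[ 6.  1. -5.] [ 6.  1. -6.] [ 5.  1. -6.] [ 5.  1. -6.] [ 5.  1. -7.] [ 4.  1. -7.] [ 4.  1. -7.] [ 3.  1. -8.] [ 3.  1. -8.] [ 2.  1. -8.]
```

{"method": "drive_tool", "body": {
  "motion": [
    [[6,1,-6],[0,-0.05,0]],
    [[6,1,-6],[0,-0.07,0]],
    [[5,1,-6],[0,-0.075,0]],
    [[5,1,-7],[0,-0.075,0]],
    [[5,1,-7],[0,-0.075,0]]
  ]
}}

```text
time_s: 7.45
position: [0.5741, 0.0813, 0.3458]
tcp_rot: [[0.661, 0.711, 0.238], [0.668, -0.703, 0.245], [0.342, -0.003, -0.94]]
force: [0.3, 0.2, -0.6]
opening: 0.253
grasp_force: 30.0
```

{"method": "drive_tool", "body": {
  "motion": [
    [[4,1,-7],[0,-0.075,0]],
    [[4,1,-7],[0,-0.075,0]],
    [[3,1,-8],[0,-0.075,0]],
    [[3,1,-8],[0,-0.07,0]],
    [[2,1,-6],[0,-0.05,0]]
  ]
}}

```text
time_s: 7.95
position: [0.5842, 0.0841, 0.3844]
tcp_rot: [[0.702, 0.712, 0.001], [0.712, -0.702, 0.006], [0.005, -0.003, -1.0]]
force: [1.4, -0.4, -0.4]
opening: 0.249
grasp_force: 30.0
```

{"method": "drive_tool", "body": {
  "motion": [
    [[0,0,0],[0,0,0]],
    [[0,0,0],[0,0,0]],
    [[0,0,0],[0,0,0]]
  ]
}}

```text
time_s: 8.25
position: [0.583, 0.0832, 0.3833]
tcp_rot: [[0.703, 0.711, 0.002], [0.711, -0.703, 0.008], [0.007, -0.004, -1.0]]
force: [0.0, 0.1, -0.1]
opening: 0.248
grasp_force: 30.0
```

```bash
python3 - <<'E'
from h import *
s=read_state();print(s['time_s'],s['opening']*87,s['position'],s['tcp_rot'].round(3),s['joint_positions'].round(1))
ims={n:capture(n)[:,:,::-1].copy() for n in('side','wrist')}
tcp=s['position']
for n,(u,v) in dict(side=(170,110),wrist=(200,130)).items():
    P=pose(n,s)
    for h in(+.026,-.094):
        a,b=proj(P,tcp+[0,0,h]);print(n,h,round((a-u)*4),round((b-v)*4))
a=cv2.resize(ims['side'][110:230,170:270],None,fx=4,fy=4,interpolation=cv2.INTER_CUBIC)
b=cv2.resize(ims['wrist'][130:250,200:300],None,fx=4,fy=4,interpolation=cv2.INTER_CUBIC)
cv2.imwrite('pics/x6.png',np.hstack([a,b]))
x=s['tcp_rot'];w=Ro.align_vectors([[0,0,-1]],[x[:,2]])[0].as_rotvec();print('fix turn tool',x.T@w)
E
```

```text
8.25 21.541880826328793 [0.58298421 0.08321851 0.38334714] [[ 0.703  0.711  0.002]
 [ 0.711 -0.703  0.008]
 [ 0.007 -0.004 -1.   ]] [-3.  19.3 74.6  0.5 86.1 41.7]
side 0.026 139 65
side -0.094 158 233
wrist 0.026 210 487
wrist -0.094 214 261
fix turn tool [-4.41509695e-03 -6.67411071e-03 -3.64488374e-22]
```

View pics/x6.png

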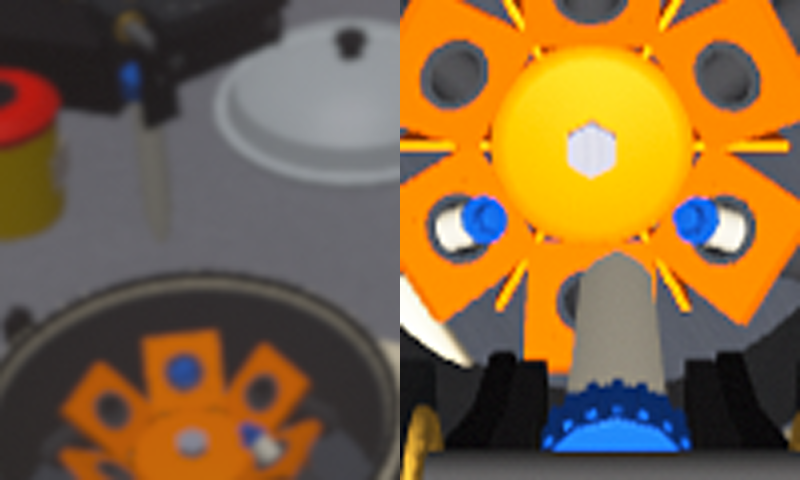

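The tube hangs almost upright: its tip is at wrist crop (617,252), and exact vertical would be (614,261). The tip is at z≈0.29, well above the rim, and both stoppered tubes sit in their pockets. A 1° trim, then hand in.

{"method": "drive_tool", "body": {
  "motion": [
    [[0,0,0],[-0.004,-0.007,0]],
    [[0,0,0],[0,-0.006,0]],
    [[0,0,0],[0,0,0]],
    [[0,0,0],[0,0,0]],
    [[0,0,0],[0,0,0]]
  ]
}}

```text
time_s: 8.85
position: [0.5839, 0.0834, 0.3842]
tcp_rot: [[0.703, 0.711, -0.003], [0.711, -0.703, -0.005], [-0.005, 0.001, -1.0]]
force: [-0.4, 0.4, -1.0]
opening: 0.249
grasp_force: 30.0
```

{"method": "drive_tool", "body": {
  "motion": [
    [[0,0,0],[0,0,0]],
    [[0,0,0],[0,0,0]],
    [[0,0,0],[0,0,0]]
  ]
}}

```text
time_s: 9.15
position: [0.5839, 0.0834, 0.3842]
tcp_rot: [[0.703, 0.711, -0.003], [0.711, -0.703, -0.005], [-0.006, 0.001, -1.0]]
force: [0.2, 0.1, -1.1]
opening: 0.248
grasp_force: 30.0
```

```bash
python3 -c "
from rig import *
s=read_state();print(s['grasp_force'],s['opening']);print(hand_in())"
```

```text
30.000594723969698 0.2479667360782157
the job is handed in; nothing more can be done
None
```

I drew the ribbed-cap tube out along its pocket and handed in at about 9 s, with the gripper holding it still and close to upright, its tip about 14 cm above the rim; both stoppered tubes were still in their pockets in the last picture.

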